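# Put glass filter bowls away in the leaning parts bins

### The job

Put the two glass filter bowls away: the larger bowl goes in the wider leaning blue bin and the smaller one in the narrower bin, each foot first with its stem towards the mouth, resting on the bin's floor. They are fragile and the bins' floors are set at unknown depths, so lower each bowl along the bin until you feel it touch, never press hard, and let go only then, never letting it drop. Do not tip the bowls over on the bench, and leave the other things on the bench where they are.

Things in the scene. Friction and masses are not known exactly. Their poses are not given: they have to be found in the camera images.
- large_bowl: Round glass fuel-filter bowl with a brass stem, 125 mm tall; stands stem up on its flat foot. Globe 70 mm in diameter, widest 28 mm above the foot; brass collar 34 mm wide ends 66 mm above the foot; above it the plain stem, 24 mm in diameter, up to the top. Origin: centre of the foot; z runs along the stem to its top. Weighs 0.12 to 0.34 kg. Fragile.
- large_bowl_top (a point): centre of the top end of the large bowl's stem, 125 mm above its foot
- small_bowl: Round glass fuel-filter bowl with a brass stem, 125 mm tall; stands stem up on its flat foot. Globe 56 mm in diameter, widest 21 mm above the foot; brass collar 34 mm wide ends 51 mm above the foot; above it the plain stem, 24 mm in diameter, up to the top. Origin: centre of the foot; z runs along the stem to its top. Weighs 0.12 to 0.34 kg. Fragile.
- small_bowl_top (a point): centre of the top end of the small bowl's stem, 125 mm above its foot
- wide_bin: Deep blue open-topped plastic bin fixed in a steel cradle, leaning 25 degrees from vertical so that its mouth looks up and towards the robot. Inside 84 mm (its x) by 116 mm (its y, horizontal), walls 4 mm, outside height 130 mm. Origin: centre of its underside; z runs along the bin's axis out of the mouth (mouth plane at z = 130 mm).
- wide_bin_mouth (a point): centre of the wide bin's mouth, in the rim plane; axes as the bin's. The bin's inner floor is a grey plate, square to the axis, on a stiff spring (about 2 N per mm), set anywhere from 70 to 110 mm below the mouth; this depth differs from bin to bin and day to day and is not measured
- narrow_bin: Deep blue open-topped plastic bin fixed in a steel cradle, leaning 25 degrees from vertical so that its mouth looks up and towards the robot. Inside 68 mm (its x) by 116 mm (its y, horizontal), walls 4 mm, outside height 130 mm. Origin: centre of its underside; z runs along the bin's axis out of the mouth (mouth plane at z = 130 mm).
- narrow_bin_mouth (a point): centre of the narrow bin's mouth, in the rim plane; axes as the bin's. The bin's inner floor is a grey plate, square to the axis, on a stiff spring (about 2 N per mm), set anywhere from 70 to 110 mm below the mouth; this depth differs from bin to bin and day to day and is not measured
- spray_can: grey spray can, 60 mm wide, 170 mm tall; bystander, origin at its underside's centre
- grease_jar: amber jar with black lid, 70 mm wide, 80 mm tall; bystander, origin at its underside's centre
- tape_roll: black tape roll lying flat, 90 mm wide, 40 mm tall; bystander, origin at its underside's centre
- wrench: steel wrench lying flat, 190 mm long; bystander
- screwdriver: screwdriver lying flat, 200 mm long; bystander
- carton: cardboard carton 90 x 130 x 70 mm; bystander, origin at its underside's centre
- air_horn: chrome horn trumpet standing on its 84 mm bell, 130 mm tall; bystander, origin at its underside's centre
There are look-alikes about, which are no part of the job. What is shaped like the large_bowl but pink, purple or red is not meant.

How it is judged:
By the outcome, as a careful person would: the job done as asked, in the order asked, and still so for the second after the job is handed in, with the robot touching nothing.
It also fails if it takes over 64 s, if anything falls off the work surface, if the arm or the gripper's body presses on something with over 40 N, if the wrist force passes 120 N, or if a joint passes its speed limit or range.

### The arm

A 7-joint arm with a two-finger parallel gripper is mounted at the origin on the work surface. World frame = base frame: x ahead of the robot, y to its left, z up, the work surface at z = 0. Lengths are in m, angles in rad, forces in N, time in s.
With the tool pointing down it reaches from about 0.4 to 0.85 m from the base axis. Payload 10.4 kg.
Tool frame: the origin (TCP) lies midway between the tips of the shut fingers; the grasp point (between the pads) lies r.grip_point_offset behind it (r.grip_point_offset is the distance from the TCP to the grasp point, in m); z points along the fingers, y is the line along which they close (so a half turn about z gives the same grasp; the last joint's range is limited). The gripper opens to 87 mm and grips with 3 to 60 N. Pads are 19 mm wide; open, the fingers measure 117 mm over their backs; the gripper's body (75 mm by 190 mm) begins 51 mm behind the grasp point.
Start: joints at [-0.023, 0.332, -0.065, 1.46, 0.022, 1.35, -0.088], TCP at [0.625, 0, 0.198] pointing down, gripper open.
Joint ranges: [-2.6, 2.6], [-0.5, 2.12], [-1.47, 1.34], [0.16, 2.42], [-1.27, 4.41], [0.06, 2.06], [-2.6, 2.6]. Speed limits (rad/s): [2.22, 2.22, 2.79, 2.79, 3.14, 3.14, 3.14].

### API

Orientations are given as a unit quaternion [x, y, z, w].
In Python, from bench import r gives the robot as it stands.
- The arm moves only by the tool play_rows, never from a script. Its arguments are lists of equal length, an entry for each row: "claw": the closure, from 0 (fully open) to 1 (shut); "delta_pos": the shift along the tool's x, y, z scaled (see below), a list of three; "delta_rot": the turn, a rotation vector about the tool's x, y, z scaled (see below), a list of three. A call has 1 to 8 rows; each row shifts and turns the commanded pose from where the row before left it, along the tool's axes as they then stand; what a row does not reach is not made up. The controller multiplies each number of a shift by 200 mm and each number of a turn by pi rad. A row lasts 1/10 s, in which the tool goes at most 50 mm and 8.59 degrees, less where a joint would pass 70% of its speed; a pose out of reach is approached as far as the arm can. A call with a number of a shift or a turn outside -1 to 1 is refused whole. A call with a gripper value outside its range is refused whole. The fingers move at their own pace and stop on an object; "squeeze" is the grip in N (left out, the last holds). Time passes only in rows, so rows that do not move let the fingers close. It gives the time, the measured TCP pose, the force, the opening and the grip force at its end, in the units of the state.
- r.read_state(): the state, without advancing time (a new reading comes with each control period).
- r.camera(name): name is "scene" or "side" or "wrist"; returns a dict with "pixels" (480x640x3 uint8, red, green, blue), "camera_matrix" (3x3 intrinsics, pixels), "cam_to_world" (4x4, takes a point from camera to world coordinates); the wrist camera has in their place "hand_eye" (4x4, takes a point from camera to tool coordinates, whose origin is the TCP and whose axes are the flange's). Camera axes: x right, y up, looking along -z (the intrinsics and any distortion apply to the point x, -y, -z); pixel columns grow to the right and rows downward; lengths in m; the calibration is good to about 2 mm. A picture is of the moment at which its call begins: read the wrist's pose just before it. There is no depth.
- r.close_job(): hands the job in; it is judged then, once.
The state is a dict: "time": time; "joint_positions": joint angles; "joint_vel": joint speeds; "joint_torque": joint torques, N m; "ee_pos": TCP position; "eef_rot": TCP orientation; "ft_force": force on the tool from outside, world axes, zero at the start; "torque": the same for the moment, N m; "width": finger opening in m; "grip_force": force on a finger pad.
Only numpy, scipy, OpenCV 4.12 (cv2) and the standard library are available. Lean on these libraries where they do the work, as an engineer would, in place of code of your own. Each camera call takes 0.05 s, during which the arm holds its last target. There are 200 camera calls.

## Working session

There is one attempt and no reset: what is moved stays moved. The work goes in short steps, Python scripts to look and compute and a tool call to move; the robot and the scene stay as the last step left them, time stands still between calls to the robot, and variables do not carry over. Pictures are saved under pics/ and viewed, at most 12 in all, crops included, and the job is handed in when it is done.

Besides the shell and the picture viewer there is one more tool, called as name(argument=value, ...) on one line, values as JSON. play_rows: Moves the arm, as the interface text tells. Shifts and turns lie within -1 to 1; 1 stands for 200 mm of shift or pi rad of turn. Its arguments: {"type":"object","properties":{"claw":{"type":"array"},"delta_pos":{"type":"array"},"delta_rot":{"type":"array"},"squeeze":{"type":"number"}},"required":["claw","delta_pos","delta_rot"]}

```bash
mkdir -p pics; ls; python3 - <<'E'
from bench import r
import cv2,pickle
d={}
for n in("scene","side"):
    c=r.camera(n); d[n]=c; cv2.imwrite(f"pics/{n}0.png",c["pixels"][:,:,::-1]); print(n,c["camera_matrix"].tolist(),c["cam_to_world"].round(4).tolist(),[k for k in c])
pickle.dump(d,open("cams.pkl","wb"))
print(r.read_state(),r.grip_point_offset)
E
```

```text
pics
scene [[528.0143363174418, 0.0, 318.4383268282999], [0.0, 528.0143363174418, 244.13045223419996], [0.0, 0.0, 1.0]] [[-0.1382, -0.8386, 0.5269, 1.1246], [0.9904, -0.1113, 0.0825, 0.0116], [-0.0106, 0.5332, 0.8459, 1.0691], [0.0, 0.0, 0.0, 1.0]] ['pixels', 'camera_matrix', 'cam_to_world']
side [[467.7880584510571, 0.0, 317.37448335404355], [0.0, 467.7880584510571, 246.2540077541579], [0.0, 0.0, 1.0]] [[-0.9704, 0.1636, -0.1775, 0.3514], [-0.2413, -0.6786, 0.6937, 0.6381], [-0.007, 0.716, 0.698, 0.8563], [0.0, 0.0, 0.0, 1.0]] ['pixels', 'camera_matrix', 'cam_to_world']
{'time': 0.1, 'joint_positions': array([-0.02260677,  0.33281717, -0.06469077,  1.46083049,  0.02163195,
        1.34987938, -0.08850354]), 'joint_vel': array([ 2.07984652e-05, -1.43651109e-03,  1.68985713e-03,  8.76022706e-04,
        9.93190448e-04,  5.80093695e-04, -3.61795668e-04]), 'joint_torque': array([ 3.16136166e-04, -6.24538064e+01,  2.38312193e-02, -3.90717781e+01,
       -6.15657773e-02,  3.65302863e-02,  4.60620026e-05]), 'ee_pos': array([ 6.24642167e-01, -1.66763679e-05,  1.97041006e-01]), 'eef_rot': array([ 7.07099514e-01,  7.07113777e-01, -4.67770644e-04, -4.05521980e-04]), 'ft_force': array([ 0.30955123,  0.42788288, -0.3273694 ]), 'torque': array([-0.01400457,  0.00014088, -0.02811287]), 'grip_force': 0.0, 'width': 0.08739447733553565} 0.0187
```

View pics/scene0.png

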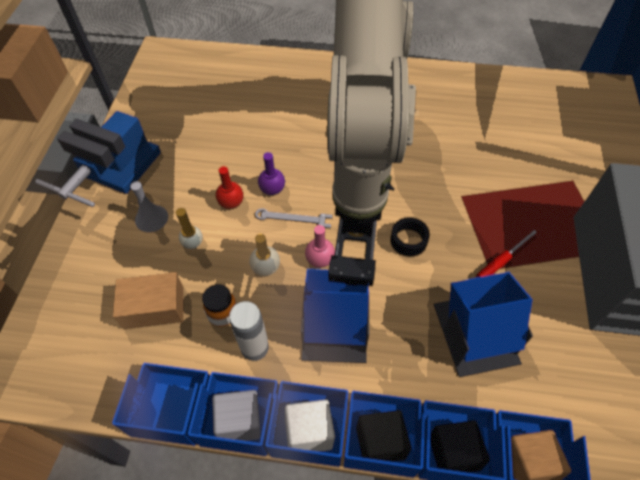

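View pics/side0.png

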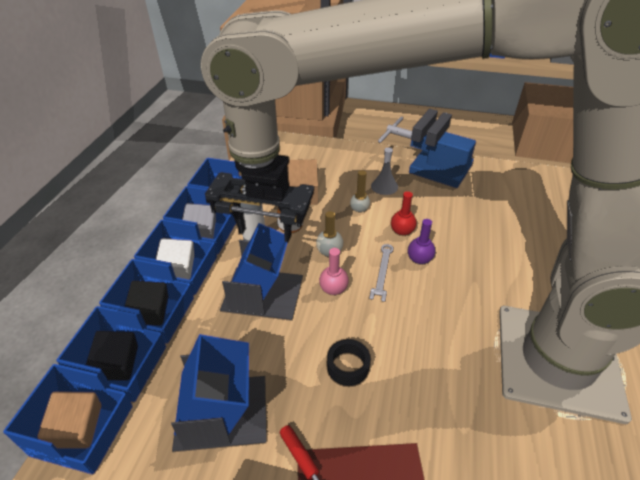

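The scene picture shows the pale glass bowls with brass stems at (190,230) and (264,255). The red (229,190), purple (271,175) and pink (320,245) ones are look-alikes. The bins are at (336,310) and (490,315), the first partly hidden by the gripper. The side view shows the same bowls at (360,195) and (330,235). I'll enlarge the bowls.

```bash
python3 - <<'E'
import cv2,numpy as np
a=cv2.imread("pics/scene0.png")[200:300,170:280];b=cv2.imread("pics/side0.png")[165:265,300:390]
f=lambda i:cv2.resize(i,None,fx=4,fy=4,interpolation=cv2.INTER_CUBIC)
cv2.imwrite("pics/bowls.png",np.hstack([f(a),f(b)]))
E
```

```text
(no output)
```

View pics/bowls.png

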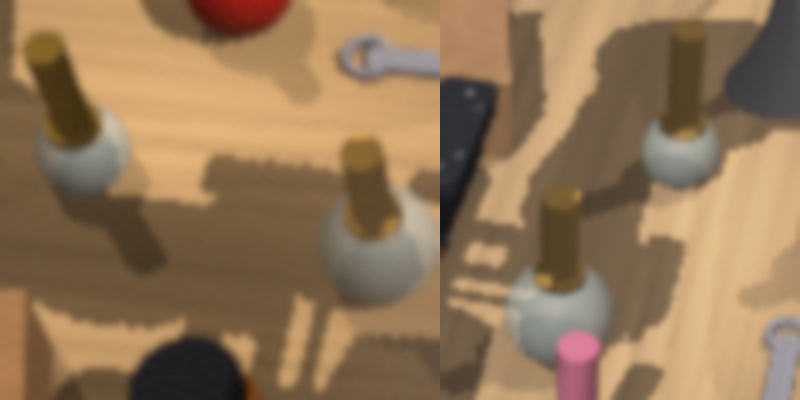

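```bash
cat > h.py <<'E'
import numpy as np,pickle
from scipy.spatial.transform import Rotation as R
C=pickle.load(open("cams.pkl","rb"))
def ray(n,p,c=None):
    c=c or C[n];K=c["camera_matrix"];T=c["cam_to_world"]
    d=np.array([(p[0]-K[0,2])/K[0,0],-(p[1]-K[1,2])/K[1,1],-1]);d=T[:3,:3]@d
    return T[:3,3],d/np.linalg.norm(d)
def plane(n,p,z,c=None):
    o,d=ray(n,p,c);return o+d*(z-o[2])/d[2]
def tri(*np_):
    A=0;b=0
    for n,p in np_:
        o,d=ray(n,p);M=np.eye(3)-np.outer(d,d);A=A+M;b=b+M@o
    return np.linalg.solve(A,b)
E
python3 - <<'E'
from h import *
for nm,s,t,z in [("small top",(181,211.7),(361.6,173.1),.125),("small globe",(190.7,236.7),(360.3,202.3),.028),("large top",(260,238),(330,213.7),.125),("large globe",(264.2,261),(329.8,242.7),.035)]:
    print(nm,tri(("scene",s),("side",t)).round(4),plane("scene",s,z).round(4),plane("side",t,z).round(4))
E
```

```text
small top [ 0.4907 -0.394   0.1209] [ 0.4927 -0.3928  0.125 ] [ 0.4902 -0.3872  0.125 ]
small globe [ 0.4894 -0.3954  0.0188] [ 0.4953 -0.3915  0.028 ] [ 0.4876 -0.3846  0.028 ]
large top [ 0.5358 -0.207   0.1226] [ 0.5377 -0.2061  0.125 ] [ 0.5349 -0.2049  0.125 ]
large globe [ 0.5353 -0.2077  0.0248] [ 0.5416 -0.2052  0.035 ] [ 0.5328 -0.198   0.035 ]
```

Large globe centre comes out at about z=0.025 and small at about 0.019, tops at about 0.122, all matching the given sizes. So (264,255) is the large bowl and (190,230) is the small one. Next I check clearances to the neighbours.

```bash
python3 - <<'E'
from h import *
for nm,n,p,z in [("pink","scene",(319,231),.125),("pinkside","side",(334.5,252),.125),("can","scene",(246,313),.17),("jar","scene",(217,297),.08),("horn","scene",(136,187),.13),("hornside","side",(387,150),.13)]:print(nm,plane(n,p,z).round(3))
from bench import r
c=r.read_state();print(R.from_quat(c["eef_rot"]).as_matrix().round(3).tolist())
E
```

```text
pink [ 0.503 -0.084  0.125]
pinkside [ 0.496 -0.08   0.125]
can [ 0.733 -0.189  0.17 ]
jar [ 0.666 -0.277  0.08 ]
horn [ 0.443 -0.511  0.13 ]
hornside [ 0.439 -0.506  0.13 ]
[[-0.0, 1.0, -0.001], [1.0, 0.0, -0.0], [-0.0, -0.001, -1.0]]
```

```bash
python3 - <<'E'
import cv2,numpy as np
a=cv2.imread("pics/scene0.png")[262:382,298:378];a2=cv2.imread("pics/scene0.png")[262:382,435:545];b=cv2.imread("pics/side0.png")
f=lambda i,k=4:cv2.resize(i,None,fx=k,fy=k,interpolation=cv2.INTER_CUBIC)
cv2.imwrite("pics/bins_scene.png",np.hstack([f(a),f(a2)]))
cv2.imwrite("pics/bins_side.png",np.hstack([f(b[205:325,215:315]),f(b[330:450,170:270])]))
E
```

```text
(no output)
```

View pics/bins_side.png

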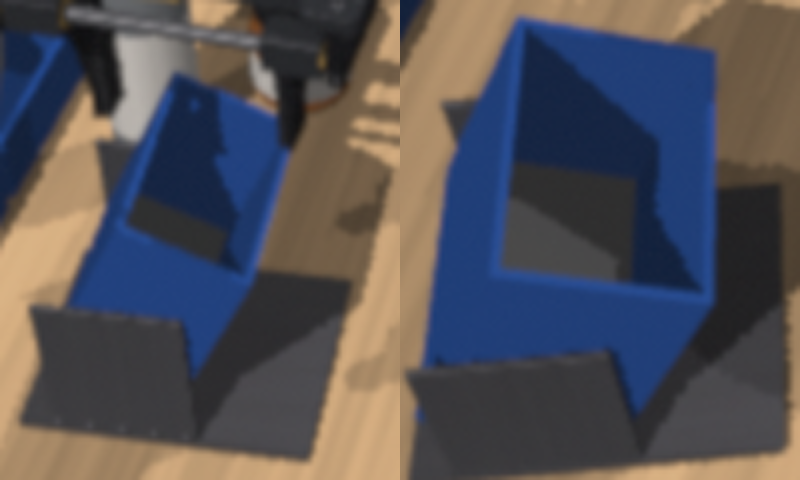

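View pics/bins_scene.png

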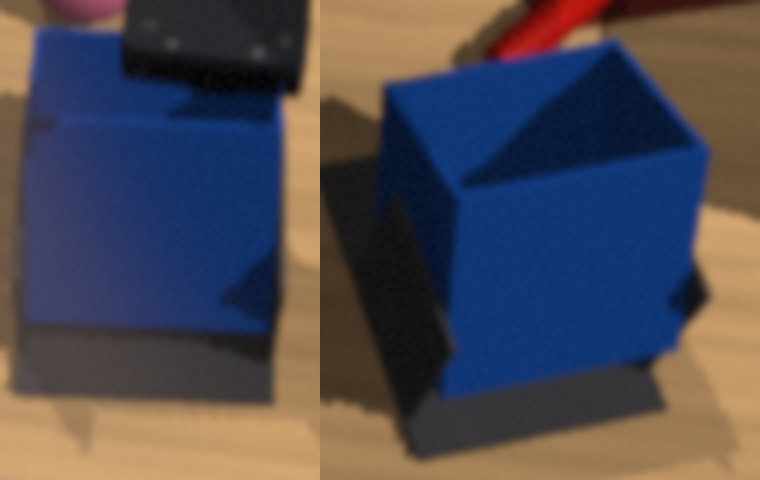

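Side view: both bins are open with a grey floor visible, the right-hand one (+y) looks wider. In the scene view the full mouth of bin 2 is visible; one corner of bin 1 is hidden behind the gripper. I fit both box models to these corners.

```bash
cat > fit.py <<'E'
from h import *
from scipy.optimize import least_squares
def frame(psi):
    c,s=np.cos(psi),np.sin(psi);a=np.radians(25)
    z=np.array([-np.sin(a)*c,-np.sin(a)*s,np.cos(a)]);y=np.array([-s,c,0]);return np.c_[np.cross(y,z),y,z]
def proj(n,P):
    c=C[n];q=np.linalg.inv(c["cam_to_world"])@np.r_[P,1];K=c["camera_matrix"]
    return np.array([K[0,0]*q[0]/-q[2]+K[0,2],K[1,1]*-q[1]/-q[2]+K[1,2]])
O={"b1":{"side":(215,205),"scene":(298,262)},"b2":{"side":(170,330),"scene":(435,262)}}
D={"b1":[("side",1,-1,175,72),("side",-1,-1,293,145),("side",-1,1,250,280),("side",1,1,120,228),("scene",-1,-1,35,28),("scene",1,1,282,122),("scene",1,-1,30,120)],
"b2":[("side",1,-1,118,17),("side",-1,-1,316,50),("side",-1,1,312,300),("side",1,1,92,277),("scene",-1,-1,65,85),("scene",-1,1,298,40),("scene",1,1,388,148),("scene",1,-1,138,188)]}
if __name__=="__main__":
  for b in D:
    def res(p,full=0):
        F=frame(p[3]);o=[]
        for n,sx,sy,u,v in D[b]:
            px=np.array([O[b][n][0]+(u+.5)/4-.5,O[b][n][1]+(v+.5)/4-.5])
            o.append(proj(n,p[:3]+F@[sx*p[4]/2,sy*.062,0])-px)
        return np.ravel(o)
    x0=[.68,0 if b=="b1" else .3,.14,0,.084]
    s=least_squares(res,x0,loss="soft_l1");print(b,s.x.round(4),"inner x",s.x[4]-.008,"\n",res(s.x).reshape(-1,2).round(1).tolist())
    for w in(.076,.092):
        q=least_squares(lambda p:res(np.r_[p,w]),s.x[:4],loss="soft_l1");print(w,q.x.round(4),q.cost)
E
python3 fit.py
```

```text
b1 [ 0.6331 -0.0303  0.1535  0.1072  0.0725] inner x 0.06451017735627429 
 [[-0.0, -0.3], [0.2, -5.9], [0.2, 0.8], [-0.0, 0.6], [-0.1, 0.4], [1.2, 0.5], [-0.9, -0.6]]
0.076 [ 0.6326 -0.0304  0.153   0.109 ] 8.025898347144448
0.092 [ 0.6266 -0.0315  0.1496  0.1187] 24.226775245381663
b2 [0.615  0.2659 0.1536 0.3389 0.0896] inner x 0.0816083025764682 
 [[0.4, -0.4], [-0.4, -0.2], [-0.2, 0.9], [0.2, -0.1], [-0.4, -0.5], [0.1, -0.3], [0.3, -0.2], [-0.1, 2.1]]
0.076 [0.6149 0.2665 0.1555 0.3499] 19.716152848981938
0.092 [0.615  0.2659 0.1534 0.3387] 3.4451524975441794
```

Both fits are clean apart from the hidden corner: bin 2 is 82 mm inside, so it is the wide one, and bin 1 is 65 mm, the narrow one. Mouth heights agree at 0.153 m. Next I write a move planner and hover over the large bowl, closing along world y.

```bash
cat > plan.py <<'E'
from h import *
from fit import frame
from bench import r
DOWN=lambda yaw:np.c_[[np.cos(yaw),np.sin(yaw),0],[np.sin(yaw),-np.cos(yaw),0],[0,0,-1]]
def binpose(m,psi,h):   # TCP pose with TCP h above mouth plane on the axis
    B=frame(psi);return np.array(m)+h*B[:,2],np.c_[B[:,0],-B[:,1],-B[:,2]]
def plan(p,Rt,step=.04,n=None):
    s=r.read_state();R0=R.from_quat(s["eef_rot"]);w=(R0.inv()*R.from_matrix(Rt)).as_rotvec();dp=p-s["ee_pos"]
    n=n or int(np.ceil(max(np.linalg.norm(dp)/step,np.linalg.norm(w)/np.radians(8.2),1)))
    P=[];W=[]
    for i in range(n):
        Ri=R0*R.from_rotvec(w*i/n);P.append((Ri.inv().apply(dp/n)/.2).round(3).tolist());W.append((w/n/np.pi).round(4).tolist())
    print("n",n,"dp",dp.round(4),"w",w.round(3));print(P);print(W[0])
def st():
    s=r.read_state();print(round(s["time"],2),s["ee_pos"].round(4),s["joint_positions"].round(2),"F",s["ft_force"].round(2),"w",round(s["width"],4),"g",s["grip_force"])
E
python3 -c "
from plan import *
plan(np.array([.536,-.206,.19]),DOWN(0))"
```

```text
n 11 dp [-0.0886 -0.206  -0.007 ] w [-1.000e-03  1.000e-03  1.571e+00]
[[-0.094, -0.04, 0.003], [-0.098, -0.027, 0.003], [-0.101, -0.012, 0.003], [-0.102, 0.002, 0.003], [-0.101, 0.017, 0.003], [-0.097, 0.031, 0.003], [-0.092, 0.044, 0.003], [-0.085, 0.057, 0.003], [-0.076, 0.068, 0.003], [-0.065, 0.078, 0.003], [-0.053, 0.087, 0.003]]
[-0.0, 0.0, 0.0455]
```

play_rows(claw=[0, 0, 0, 0, 0, 0, 0, 0], delta_pos=[[-0.094, -0.04, 0.003], [-0.098, -0.027, 0.003], [-0.101, -0.012, 0.003], [-0.102, 0.002, 0.003], [-0.101, 0.017, 0.003], [-0.097, 0.031, 0.003], [-0.092, 0.044, 0.003], [-0.085, 0.057, 0.003]], delta_rot=[[0, 0, 0.0455], [0, 0, 0.0455], [0, 0, 0.0455], [0, 0, 0.0455], [0, 0, 0.0455], [0, 0, 0.0455], [0, 0, 0.0455], [0, 0, 0.0455]])

```text
time: 0.9
ee_pos: [0.5597, -0.1505, 0.1926]
eef_rot: [0.978, 0.209, -0.0, -0.0]
ft_force: [0.3, 0.4, 0.2]
width: 0.087
grip_force: 0.0
```

play_rows(claw=[0, 0, 0, 0], delta_pos=[[-0.076, 0.068, 0.003], [-0.065, 0.078, 0.003], [-0.053, 0.087, 0.003], [0, 0, 0]], delta_rot=[[0, 0, 0.0455], [0, 0, 0.0455], [0, 0, 0.0455], [0, 0, 0]])

```text
time: 1.3
ee_pos: [0.5344, -0.2091, 0.1909]
eef_rot: [1.0, -0.005, -0.0, 0.001]
ft_force: [-0.3, 0.2, 0.1]
width: 0.087
grip_force: 0.0
```

```bash
python3 - <<'E'
from plan import *
import cv2
st();plan(np.array([.536,-.206,.085]),DOWN(0),.03)
s=r.read_state();c=r.camera("wrist");print(c["camera_matrix"].round(1).tolist(),c["hand_eye"].round(4).tolist())
T=np.eye(4);T[:3,:3]=R.from_quat(s["eef_rot"]).as_matrix();T[:3,3]=s["ee_pos"]
cc=dict(camera_matrix=c["camera_matrix"],cam_to_world=T@c["hand_eye"])
C["w"]=cc
from fit import proj
for P in([.536,-.206,.125],[.536,-.206,.066]):print(proj("w",np.array(P)).round(1))
cv2.imwrite("pics/w1.png",c["pixels"][:,:,::-1])
s=r.camera("scene");cv2.imwrite("pics/s1.png",s["pixels"][:,:,::-1])
E
```

```text
1.3 [ 0.5344 -0.2091  0.1909] [ 0.09  0.22  0.24  1.62 -0.05  1.3  -1.25] F [-0.28  0.22  0.09] w 0.087 g 0.0
n 4 dp [ 0.0016  0.0031 -0.1059] w [ 0.001  0.001 -0.01 ]
[[0.002, -0.004, 0.132], [0.002, -0.004, 0.132], [0.002, -0.004, 0.132], [0.002, -0.004, 0.132]]
[0.0001, 0.0001, -0.0008]
[[339.9, 0.0, 320.7], [0.0, 339.9, 240.8], [0.0, 0.0, 1.0]] [[0.0005, 0.9574, 0.2888, 0.0789], [1.0, -0.0008, 0.0007, -0.0001], [0.0009, 0.2888, -0.9574, -0.1873], [0.0, 0.0, 0.0, 1.0]]
[317.1 241.9]
[317.7 223.6]
```

View pics/w1.png

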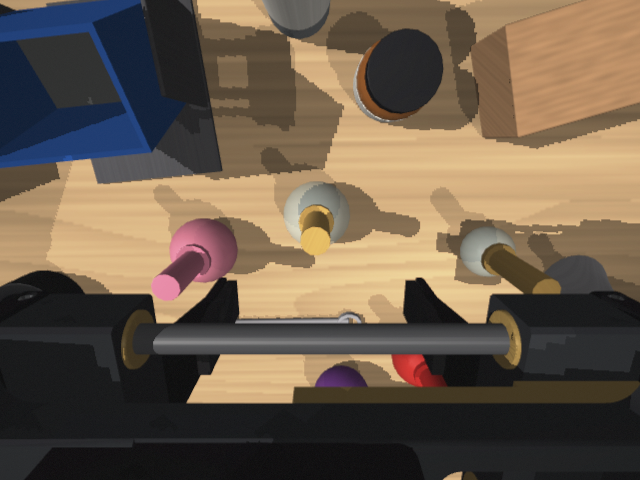

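Wrist view: the large bowl's stem top is at (315.5,241), and my estimate projects to (317,242), so they agree within about 1 mm. Pink and the other bowls are clear of the fingers. I descend and grip.

play_rows(claw=[0, 0, 0, 0, 0, 0], delta_pos=[[0.002, -0.004, 0.13], [0.002, -0.004, 0.13], [0.002, -0.004, 0.13], [0.002, -0.004, 0.1], [0, 0, 0.035], [0, 0, 0]], delta_rot=[[0, 0, 0], [0, 0, 0], [0, 0, 0], [0, 0, 0], [0, 0, -0.003], [0, 0, 0]])

```text
time: 2.0
ee_pos: [0.5375, -0.2016, 0.0854]
eef_rot: [1.0, 0.005, -0.001, -0.0]
ft_force: [-0.5, 0.9, 0.8]
width: 0.0871
grip_force: 0.0
```

play_rows(claw=[0.5, 0.8, 1, 1, 1, 1, 1, 1], delta_pos=[[0, 0, 0], [0, 0, 0], [0, 0, 0], [0, 0, 0], [0, 0, 0], [0, 0, 0], [0, 0, 0], [0, 0, 0]], delta_rot=[[0, 0, 0], [0, 0, 0], [0, 0, 0], [0, 0, 0], [0, 0, 0], [0, 0, 0], [0, 0, 0], [0, 0, 0]], squeeze=20)

```text
time: 2.8
ee_pos: [0.5376, -0.2027, 0.0861]
eef_rot: [1.0, 0.004, 0.0, -0.0]
ft_force: [0.4, -0.1, 0.3]
width: 0.0307
grip_force: 0.0
```

```bash
python3 -c "
from plan import *
st();print(r.read_state()['eef_rot'].round(4))"
```

```text
2.8 [ 0.5376 -0.2027  0.0861] [ 0.1   0.31  0.22  1.74 -0.07  1.1  -1.22] F [ 0.43 -0.15  0.26] w 0.0307 g 0.0
[ 1.      0.0039  0.     -0.    ]
```

The TCP is about 3 mm off along the closing line, so I centre it before the fingers close fully.

play_rows(claw=[0.62, 0.62, 1, 1, 1, 1, 1], delta_pos=[[-0.005, 0.015, 0], [0, 0, 0], [0, 0, 0], [0, 0, 0], [0, 0, 0], [0, 0, 0], [0, 0, 0]], delta_rot=[[0, 0, 0], [0, 0, 0], [0, 0, 0], [0, 0, 0], [0, 0, 0], [0, 0, 0], [0, 0, 0]], squeeze=20)

```text
time: 3.5
ee_pos: [0.5367, -0.2055, 0.0862]
eef_rot: [1.0, 0.004, 0.0, -0.0]
ft_force: [1.1, 1.4, 0.1]
width: 0.0233
grip_force: 20.0
```

```bash
python3 -c "
from plan import *
st()"
```

```text
3.5 [ 0.5367 -0.2055  0.0862] [ 0.1   0.31  0.22  1.74 -0.08  1.1  -1.22] F [1.06 1.36 0.06] w 0.0233 g 19.999610781669617
```

Gripped at width 23 mm with 20 N. I lift straight up.

play_rows(claw=[1, 1, 1, 1, 1, 1, 1, 1], delta_pos=[[0, 0, -0.05], [0, 0, -0.15], [0, 0, -0.2], [0, 0, -0.2], [0, 0, -0.2], [0, 0, -0.2], [0, 0, -0.15], [0, 0, 0]], delta_rot=[[0, 0, 0], [0, 0, 0], [0, 0, 0], [0, 0, 0], [0, 0, 0], [0, 0, 0], [0, 0, 0], [0, 0, 0]])

```text
time: 4.3
ee_pos: [0.5378, -0.2064, 0.3214]
eef_rot: [1.0, 0.004, 0.004, 0.001]
ft_force: [0.5, -0.9, -1.9]
width: 0.023
grip_force: 20.0
```

```bash
python3 -c "
from plan import *
st();p,Q=binpose([.615,.266,.1535],.339,.176);print(p);plan(p,Q,.035)"
```

```text
4.3 [ 0.5378 -0.2064  0.3214] [ 0.08  0.18  0.24  1.4  -0.04  1.56 -1.24] F [ 0.49 -0.91 -1.9 ] w 0.023 g 19.994173049926758
[0.54485237 0.24126509 0.31301017]
n 13 dp [ 0.007   0.4477 -0.0083] w [ 0.075  0.426 -0.325]
[[0.004, -0.172, 0.003], [0.008, -0.172, 0.004], [0.012, -0.172, 0.005], [0.016, -0.171, 0.007], [0.02, -0.171, 0.008], [0.024, -0.17, 0.01], [0.028, -0.169, 0.012], [0.032, -0.169, 0.014], [0.036, -0.168, 0.016], [0.039, -0.167, 0.018], [0.043, -0.166, 0.021], [0.046, -0.164, 0.023], [0.05, -0.163, 0.026]]
[0.0018, 0.0104, -0.008]
```

play_rows(claw=[1, 1, 1, 1, 1, 1, 1], delta_pos=[[0.004, -0.172, 0.003], [0.008, -0.172, 0.004], [0.012, -0.172, 0.005], [0.016, -0.171, 0.007], [0.02, -0.171, 0.008], [0.024, -0.17, 0.01], [0.028, -0.169, 0.012]], delta_rot=[[0.0018, 0.0104, -0.008], [0.0018, 0.0104, -0.008], [0.0018, 0.0104, -0.008], [0.0018, 0.0104, -0.008], [0.0018, 0.0104, -0.008], [0.0018, 0.0104, -0.008], [0.0018, 0.0104, -0.008]])

```text
time: 5.0
ee_pos: [0.539, 0.0364, 0.3112]
eef_rot: [0.989, 0.092, 0.114, -0.02]
ft_force: [0.9, 0.5, -2.6]
width: 0.0231
grip_force: 20.0
```

play_rows(claw=[1, 1, 1, 1, 1, 1, 1, 1], delta_pos=[[0.032, -0.169, 0.014], [0.036, -0.168, 0.016], [0.039, -0.167, 0.018], [0.043, -0.166, 0.021], [0.046, -0.164, 0.023], [0.05, -0.163, 0.026], [0, 0, 0], [0, 0, 0]], delta_rot=[[0.0018, 0.0104, -0.008], [0.0018, 0.0104, -0.008], [0.0018, 0.0104, -0.008], [0.0018, 0.0104, -0.008], [0.0018, 0.0104, -0.008], [0.0018, 0.0104, -0.008], [0, 0, 0], [0, 0, 0]])

```text
time: 5.8
ee_pos: [0.5418, 0.242, 0.3069]
eef_rot: [0.963, 0.166, 0.208, -0.037]
ft_force: [0.5, -0.8, -3.2]
width: 0.0231
grip_force: 20.0
```

```bash
python3 - <<'E'
from plan import *
import cv2
st();p,Q=binpose([.615,.266,.1535],.339,.116);plan(p,Q,.02)
a=r.camera("scene")["pixels"];s=r.read_state();w=r.camera("wrist")["pixels"]
pickle.dump((s,w,r.camera("wrist")["hand_eye"]),open("w2.pkl","wb"))
cv2.imwrite("pics/s2a.png",a[:,:,::-1]); cv2.imwrite("pics/w2.png",w[:,:,::-1])
f=lambda i,k:cv2.resize(i,None,fx=k,fy=k,interpolation=cv2.INTER_CUBIC)
o=np.hstack([f(a[262:382,298:378,::-1],4)[:480],cv2.resize(w[:,:,::-1],(480,360))[:360] if 0 else np.vstack([cv2.resize(w[:,:,::-1],(480,360)),np.zeros((120,480,3),np.uint8)])])
cv2.imwrite("pics/c2.png",o)
E
```

```text
5.8 [0.5418 0.242  0.3069] [-0.31 -0.1  -0.22  1.79  0.06  1.04 -1.79] F [ 0.46 -0.75 -3.17] w 0.0231 g 19.998648762702942
n 3 dp [ 0.027   0.0077 -0.0483] w [-0.002  0.01   0.001]
[[0.009, 0.003, 0.093], [0.009, 0.003, 0.093], [0.009, 0.003, 0.093]]
[-0.0002, 0.001, 0.0001]
```

View pics/c2.png

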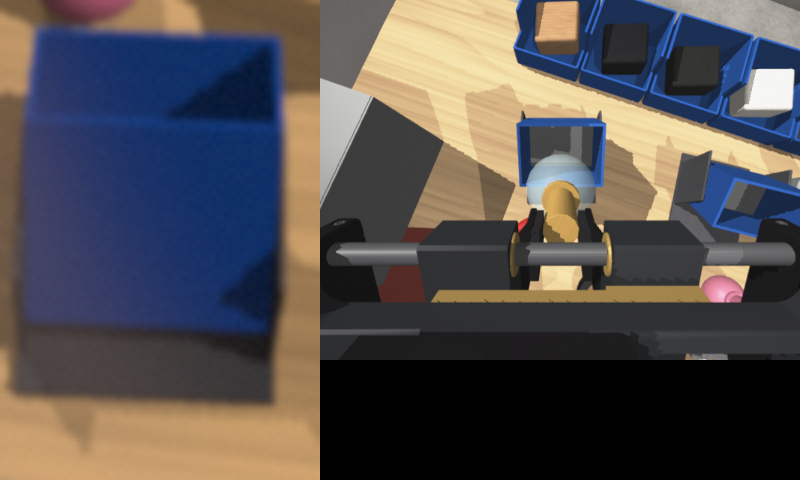

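Wrist view (crop scaled by 0.75): the wide bin's mouth corners are at about (517,122), (606,122) and (604,186), square to the tool. The bowl's centre column of 560 matches the mouth centre of 561. Scene crop: all four mouth corners of the narrow bin are now visible, the missing one at (285,38). I check both against the model.

```bash
python3 - <<'E'
from plan import *
import fit
from scipy.optimize import least_squares
s,w,he=pickle.load(open("w2.pkl","rb"))
T=np.eye(4);T[:3,:3]=R.from_quat(s["eef_rot"]).as_matrix();T[:3,3]=s["ee_pos"]
C["w"]=fit.C["w"]=dict(camera_matrix=np.array([[339.9,0,320.7],[0,339.9,240.8],[0,0,1]]),cam_to_world=T@he)
F=frame(.339);m=np.array([.615,.266,.1535])
for sx,sy in((1,1),(1,-1),(-1,-1),(-1,1)):
    q=fit.proj("w",m+F@[sx*.046,sy*.062,0]);print("b2 pred in crop",(q*.75+[320,0]).round(1))
D=[("side",1,-1,175,72),("side",-1,1,250,280),("side",1,1,120,228),("scene",-1,-1,35,28),("scene",-1,1,285,37),("scene",1,1,282,122),("scene",1,-1,24,122)]
def res(p):
    F=frame(p[3]);return np.ravel([fit.proj(n,p[:3]+F@[a*.038,b*.062,0])-(np.array(fit.O["b1"][n])+(np.array([u,v])+.5)/4-.5) for n,a,b,u,v in D])
q=least_squares(res,[.63,-.03,.153,.1],loss="soft_l1");print(q.x.round(4),res(q.x).round(1))
E
```

```text
b2 pred in crop [516.6 124.3]
b2 pred in crop [606.6 124.3]
b2 pred in crop [603.3 187.5]
b2 pred in crop [519.8 187.4]
[ 0.6331 -0.031   0.1526  0.0969] [-0.3 -0.6  0.7  1.3 -0.9  0.2 -0.2 -0.2 -1.5 -0.5  0.6  1.5  0.  -0.6]
```

The model matches the wrist view within about 2 px. Before lowering, I estimate floor depths from the side picture to shorten the slow part.

```bash
python3 - <<'E'
from plan import *
import fit
for b,m,psi,w in(("b2",[.615,.266,.1535],.339,.084),("b1",[.633,-.031,.1526],.097,.068)):
    F=frame(psi)
    for d in range(70,111,10):
        print(b,d,[((fit.proj("side",np.array(m)+F@[a*w/2,-.058,-d/1000])-fit.O[b]["side"])*4).round(0).tolist() for a in(1,-1)])
E
python3 -c "
from plan import *
st();p,Q=binpose([.615,.266,.1535],.339,.100);plan(p,Q,.02)"
```

```text
b2 70 [[84.0, 108.0], [260.0, 135.0]]
b2 80 [[78.0, 120.0], [253.0, 146.0]]
b2 90 [[73.0, 131.0], [247.0, 157.0]]
b2 100 [[68.0, 142.0], [241.0, 168.0]]
b2 110 [[63.0, 153.0], [235.0, 178.0]]
b1 70 [[138.0, 153.0], [245.0, 198.0]]
b1 80 [[133.0, 163.0], [239.0, 208.0]]
b1 90 [[127.0, 174.0], [233.0, 218.0]]
b1 100 [[122.0, 184.0], [228.0, 228.0]]
b1 110 [[117.0, 194.0], [222.0, 238.0]]
5.95 [0.543  0.2406 0.3079] [-0.31 -0.1  -0.22  1.78  0.06  1.04 -1.79] F [ 0.89  0.91 -3.36] w 0.0233 g 19.998879432678223
n 4 dp [ 0.0322  0.0114 -0.0637] w [-0.001  0.008 -0.002]
[[0.006, 0.0, 0.09], [0.006, 0.0, 0.09], [0.005, 0.0, 0.09], [0.005, 0.0, 0.09]]
[-0.0001, 0.0007, -0.0001]
```

Depth estimates are about 108 mm for the wide bin and about 102 mm for the narrow one. These only set where I slow down.

play_rows(claw=[1, 1, 1, 1, 1, 1], delta_pos=[[0.006, 0, 0.09], [0.006, 0, 0.09], [0.005, 0, 0.09], [0.005, 0, 0.09], [0, 0, 0], [0, 0, 0]], delta_rot=[[0, 0.0007, 0], [0, 0.0007, 0], [0, 0.0007, 0], [0, 0.0007, 0], [0, 0, 0], [0, 0, 0]])

```text
time: 6.55
ee_pos: [0.575, 0.2527, 0.2449]
eef_rot: [0.962, 0.164, 0.214, -0.038]
ft_force: [-1.0, 0.5, -2.4]
width: 0.0232
grip_force: 20.0
```

```bash
cat >> plan.py <<'E'
def binerr(m,psi):  # TCP in bin axes about the mouth; force in bin axes; tilt error
    s=r.read_state();F=frame(psi);p,Q=binpose(m,psi,0)
    print("bin xyz mm",(F.T@(s["ee_pos"]-m)*1e3).round(1),"F bin",(F.T@s["ft_force"]).round(1),"rot err tool",(R.from_quat(s["eef_rot"]).inv()*R.from_matrix(Q)).as_rotvec().round(4))
B2=([.615,.266,.1535],.339);B1=([.633,-.031,.1526],.097)
E
python3 -c "
from plan import *
st();binerr(*B2)"
```

```text
6.55 [0.575  0.2527 0.2449] [-0.31 -0.01 -0.22  1.83  0.1   0.89 -1.81] F [-0.97  0.5  -2.44] w 0.0232 g 19.99892681837082
bin xyz mm [  0.4   0.8 100.7] F bin [-1.7  0.8 -1.9] rot err tool [-0.002  -0.0009 -0.001 ]
```

play_rows(claw=[1, 1, 1, 1, 1, 1, 1], delta_pos=[[-0.002, 0, 0.06], [0, 0, 0.06], [0, 0, 0.06], [0, 0, 0.06], [0, 0, 0.06], [0, 0, 0.06], [0, 0, 0]], delta_rot=[[0, 0, 0], [0, 0, 0], [0, 0, 0], [0, 0, 0], [0, 0, 0], [0, 0, 0], [0, 0, 0]])

```text
time: 7.25
ee_pos: [0.6029, 0.2635, 0.1768]
eef_rot: [0.962, 0.165, 0.212, -0.037]
ft_force: [-0.6, -0.0, -2.6]
width: 0.0235
grip_force: 20.0
```

```bash
python3 -c "
from plan import *
st();binerr(*B2)"
```

```text
7.25 [0.6029 0.2635 0.1768] [-0.32  0.11 -0.22  1.85  0.15  0.76 -1.85] F [-0.59 -0.03 -2.58] w 0.0235 g 19.99895453453064
bin xyz mm [-1.2  1.7 26.3] F bin [-1.6  0.2 -2.1] rot err tool [-0.0023  0.0015  0.0002]
```

play_rows(claw=[1, 1, 1, 1, 1, 1], delta_pos=[[0.005, 0.008, 0.01], [0, 0, 0.01], [0, 0, 0.01], [0, 0, 0.01], [0, 0, 0.01], [0, 0, 0]], delta_rot=[[0, 0, 0], [0, 0, 0], [0, 0, 0], [0, 0, 0], [0, 0, 0], [0, 0, 0]])

```text
time: 7.85
ee_pos: [0.6086, 0.264, 0.1705]
eef_rot: [0.962, 0.165, 0.214, -0.038]
ft_force: [-0.2, -0.0, -3.3]
width: 0.0232
grip_force: 20.0
```

play_rows(claw=[1, 1, 1, 1], delta_pos=[[0, 0, 0.005], [0, 0, 0.005], [0, 0, 0.005], [0, 0, 0]], delta_rot=[[0, 0, 0], [0, 0, 0], [0, 0, 0], [0, 0, 0]])

```text
time: 8.25
ee_pos: [0.6098, 0.2645, 0.1679]
eef_rot: [0.962, 0.165, 0.214, -0.038]
ft_force: [-0.1, 0.1, -3.1]
width: 0.0229
grip_force: 20.0
```

```bash
python3 -c "
from plan import *
st();binerr(*B2)"
```

```text
8.25 [0.6098 0.2645 0.1679] [-0.32  0.13 -0.21  1.85  0.16  0.74 -1.85] F [-0.15  0.06 -3.14] w 0.0229 g 19.999016225337982
bin xyz mm [ 1.2  0.3 15.3] F bin [-1.4  0.1 -2.8] rot err tool [-0.0025 -0.0014  0.0002]
```

play_rows(claw=[1, 1, 1, 1], delta_pos=[[-0.004, 0, 0.005], [0, 0, 0.005], [0, 0, 0.005], [0, 0, 0]], delta_rot=[[0, 0, 0], [0, 0, 0], [0, 0, 0], [0, 0, 0]])

```text
time: 8.65
ee_pos: [0.6103, 0.2647, 0.1648]
eef_rot: [0.962, 0.165, 0.214, -0.038]
ft_force: [-0.5, 0.4, -2.6]
width: 0.0231
grip_force: 20.0
```

play_rows(claw=[1, 1, 1, 1], delta_pos=[[0, 0, 0.005], [0, 0, 0.005], [0, 0, 0.005], [0, 0, 0]], delta_rot=[[0, 0, 0], [0, 0, 0], [0, 0, 0], [0, 0, 0]])

```text
time: 9.05
ee_pos: [0.6115, 0.2651, 0.162]
eef_rot: [0.962, 0.165, 0.214, -0.038]
ft_force: [0.1, -0.5, -2.2]
width: 0.0231
grip_force: 20.0
```

play_rows(claw=[1, 1, 1, 1], delta_pos=[[0, 0, 0.005], [0, 0, 0.005], [0, 0, 0.005], [0, 0, 0]], delta_rot=[[0, 0, 0], [0, 0, 0], [0, 0, 0], [0, 0, 0]])

```text
time: 9.45
ee_pos: [0.6127, 0.2655, 0.1593]
eef_rot: [0.962, 0.165, 0.214, -0.038]
ft_force: [0.4, -0.0, -2.1]
width: 0.0231
grip_force: 20.0
```

play_rows(claw=[1, 1, 1, 1], delta_pos=[[0, 0, 0.005], [0, 0, 0.005], [0, 0, 0.005], [0, 0, 0]], delta_rot=[[0, 0, 0], [0, 0, 0], [0, 0, 0], [0, 0, 0]])

```text
time: 9.85
ee_pos: [0.6139, 0.2659, 0.1566]
eef_rot: [0.962, 0.165, 0.214, -0.038]
ft_force: [0.4, 0.9, -2.5]
width: 0.0235
grip_force: 20.0
```

play_rows(claw=[1, 1, 1, 1], delta_pos=[[0, 0, 0.005], [0, 0, 0.005], [0, 0, 0.005], [0, 0, 0]], delta_rot=[[0, 0, 0], [0, 0, 0], [0, 0, 0], [0, 0, 0]])

```text
time: 10.25
ee_pos: [0.6151, 0.2664, 0.1539]
eef_rot: [0.962, 0.165, 0.214, -0.038]
ft_force: [0.4, -0.5, -3.4]
width: 0.0231
grip_force: 20.0
```

play_rows(claw=[1, 1, 1, 1], delta_pos=[[0, 0, 0.005], [0, 0, 0.005], [0, 0, 0.005], [0, 0, 0]], delta_rot=[[0, 0, 0], [0, 0, 0], [0, 0, 0], [0, 0, 0]])

```text
time: 10.65
ee_pos: [0.6163, 0.2668, 0.1512]
eef_rot: [0.962, 0.165, 0.214, -0.038]
ft_force: [0.3, -0.9, -2.6]
width: 0.023
grip_force: 20.0
```

play_rows(claw=[1, 1, 1, 1], delta_pos=[[0, 0, 0.005], [0, 0, 0.005], [0, 0, 0.005], [0, 0, 0]], delta_rot=[[0, 0, 0], [0, 0, 0], [0, 0, 0], [0, 0, 0]])

```text
time: 11.05
ee_pos: [0.6176, 0.2672, 0.1485]
eef_rot: [0.962, 0.165, 0.214, -0.038]
ft_force: [-0.1, -0.5, -3.3]
width: 0.0229
grip_force: 20.0
```

```bash
python3 -c "
from plan import *
st();binerr(*B2)"
```

```text
11.05 [0.6176 0.2672 0.1485] [-0.32  0.17 -0.21  1.85  0.17  0.7  -1.86] F [-0.1  -0.46 -3.25] w 0.0229 g 19.999094903469086
bin xyz mm [ 0.4  0.3 -5.7] F bin [-1.6 -0.4 -2.8] rot err tool [-0.0025 -0.0014  0.0001]
```

Foot is now at 92 mm and still free. I go on in 2 mm steps.

play_rows(claw=[1, 1, 1, 1], delta_pos=[[0, 0, 0.005], [0, 0, 0.005], [0, 0, 0.005], [0, 0, 0]], delta_rot=[[0, 0, 0], [0, 0, 0], [0, 0, 0], [0, 0, 0]])

```text
time: 11.45
ee_pos: [0.6187, 0.2677, 0.1457]
eef_rot: [0.962, 0.165, 0.214, -0.038]
ft_force: [-0.7, -0.4, -2.0]
width: 0.0232
grip_force: 20.0
```

play_rows(claw=[1, 1, 1, 1], delta_pos=[[0, 0, 0.005], [0, 0, 0.005], [0, 0, 0], [0, 0, 0]], delta_rot=[[0, 0, 0], [0, 0, 0], [0, 0, 0], [0, 0, 0]])

```text
time: 11.85
ee_pos: [0.6196, 0.2679, 0.1441]
eef_rot: [0.962, 0.165, 0.214, -0.038]
ft_force: [-0.2, -0.2, -3.2]
width: 0.023
grip_force: 20.0
```

play_rows(claw=[1, 1, 1, 1], delta_pos=[[0, 0, 0.005], [0, 0, 0.005], [0, 0, 0.002], [0, 0, 0]], delta_rot=[[0, 0, 0], [0, 0, 0], [0, 0, 0], [0, 0, 0]])

```text
time: 12.25
ee_pos: [0.6205, 0.2683, 0.1418]
eef_rot: [0.962, 0.165, 0.214, -0.038]
ft_force: [-1.3, -0.2, -3.2]
width: 0.0237
grip_force: 20.0
```

play_rows(claw=[1, 1, 1, 1], delta_pos=[[0, 0, 0.005], [0, 0, 0.005], [0, 0, 0.002], [0, 0, 0]], delta_rot=[[0, 0, 0], [0, 0, 0], [0, 0, 0], [0, 0, 0]])

```text
time: 12.65
ee_pos: [0.6214, 0.2687, 0.1396]
eef_rot: [0.962, 0.165, 0.214, -0.038]
ft_force: [0.1, 0.2, -3.2]
width: 0.0233
grip_force: 20.0
```

play_rows(claw=[1, 1, 1, 1], delta_pos=[[0, 0, 0.005], [0, 0, 0.005], [0, 0, 0.002], [0, 0, 0]], delta_rot=[[0, 0, 0], [0, 0, 0], [0, 0, 0], [0, 0, 0]])

```text
time: 13.05
ee_pos: [0.6224, 0.269, 0.1375]
eef_rot: [0.962, 0.165, 0.214, -0.038]
ft_force: [0.0, -0.0, -3.0]
width: 0.0232
grip_force: 20.0
```

play_rows(claw=[1, 1, 1, 1], delta_pos=[[0, 0, 0.005], [0, 0, 0.005], [0, 0, 0.002], [0, 0, 0]], delta_rot=[[0, 0, 0], [0, 0, 0], [0, 0, 0], [0, 0, 0]])

```text
time: 13.45
ee_pos: [0.6234, 0.2694, 0.1353]
eef_rot: [0.962, 0.165, 0.214, -0.038]
ft_force: [0.4, -0.6, -3.1]
width: 0.0231
grip_force: 20.0
```

play_rows(claw=[1, 1, 1, 1], delta_pos=[[0, 0, 0.005], [0, 0, 0.005], [0, 0, 0], [0, 0, 0]], delta_rot=[[0, 0, 0], [0, 0, 0], [0, 0, 0], [0, 0, 0]])

```text
time: 13.85
ee_pos: [0.6242, 0.2696, 0.1336]
eef_rot: [0.962, 0.165, 0.214, -0.038]
ft_force: [-0.2, 0.8, -2.8]
width: 0.0236
grip_force: 20.0
```

```bash
python3 -c "
from plan import *
st();binerr(*B2)"
```

```text
13.85 [0.6242 0.2696 0.1336] [-0.33  0.2  -0.21  1.85  0.18  0.67 -1.87] F [-0.22  0.83 -2.85] w 0.0236 g 19.999018013477325
bin xyz mm [  0.5   0.4 -22.2] F bin [-1.1  0.9 -2.6] rot err tool [-0.0025 -0.0015  0.0002]
```

play_rows(claw=[1, 1, 1, 1], delta_pos=[[0, 0, 0.004], [0, 0, 0.004], [0, 0, 0], [0, 0, 0]], delta_rot=[[0, 0, 0], [0, 0, 0], [0, 0, 0], [0, 0, 0]])

```text
time: 14.25
ee_pos: [0.6249, 0.2699, 0.1323]
eef_rot: [0.962, 0.165, 0.214, -0.038]
ft_force: [-1.2, -0.4, -0.7]
width: 0.0236
grip_force: 20.0
```

play_rows(claw=[1, 1, 1], delta_pos=[[0, 0, 0.002], [0, 0, 0], [0, 0, 0]], delta_rot=[[0, 0, 0], [0, 0, 0], [0, 0, 0]])

```text
time: 14.55
ee_pos: [0.625, 0.27, 0.132]
eef_rot: [0.962, 0.165, 0.214, -0.038]
ft_force: [-2.1, -0.4, 0.9]
width: 0.0228
grip_force: 20.0
```

```bash
python3 -c "
from plan import *
st();binerr(*B2)
r.camera('side');binerr(*B2);r.camera('side');binerr(*B2)"
```

```text
14.55 [0.625 0.27  0.132] [-0.33  0.2  -0.21  1.85  0.19  0.67 -1.87] F [-2.11 -0.42  0.88] w 0.0228 g 20.000107884407043
bin xyz mm [  0.7   0.4 -24.1] F bin [-1.6  0.3  1.7] rot err tool [-0.0026 -0.0018  0.0002]
bin xyz mm [  0.7   0.4 -24.1] F bin [-2.1  0.5  0.4] rot err tool [-0.0026 -0.0018  0.0002]
bin xyz mm [  0.7   0.4 -24.1] F bin [-1.6 -0.5  1.2] rot err tool [-0.0026 -0.0018  0.0001]
```

It touches at about 110 mm with some 3–4 N on the floor. I ease the bowl 4 mm towards the low wall, so it cannot slide far, then open partway.

play_rows(claw=[1, 1, 1, 1, 1], delta_pos=[[-0.005, 0, 0], [-0.005, 0, 0], [-0.005, 0, 0], [-0.005, 0, 0], [0, 0, 0]], delta_rot=[[0, 0, 0], [0, 0, 0], [0, 0, 0], [0, 0, 0], [0, 0, 0]])

```text
time: 15.15
ee_pos: [0.6216, 0.2688, 0.1302]
eef_rot: [0.962, 0.165, 0.214, -0.038]
ft_force: [-0.0, -0.5, -1.0]
width: 0.0232
grip_force: 20.0
```

```bash
python3 -c "
from plan import *
st();binerr(*B2)"
```

```text
15.15 [0.6216 0.2688 0.1302] [-0.33  0.19 -0.21  1.86  0.19  0.67 -1.88] F [-0.05 -0.53 -1.  ] w 0.0232 g 19.999780654907227
bin xyz mm [ -3.4   0.4 -24.1] F bin [-0.6 -0.5 -0.8] rot err tool [-0.0026 -0.0019  0.0002]
```

play_rows(claw=[1, 1, 0.7, 0.66, 0.62, 0.55, 0.5, 0.5], delta_pos=[[0, 0, 0.003], [0, 0, 0], [0, 0, 0], [0, 0, 0], [0, 0, 0], [0, 0, 0], [0, 0, 0], [0, 0, 0]], delta_rot=[[0, 0, 0], [0, 0, 0], [0, 0, 0], [0, 0, 0], [0, 0, 0], [0, 0, 0], [0, 0, 0], [0, 0, 0]])

```text
time: 15.95
ee_pos: [0.6218, 0.2688, 0.1296]
eef_rot: [0.962, 0.165, 0.214, -0.038]
ft_force: [0.3, 0.7, -0.2]
width: 0.0422
grip_force: 0.0
```

```bash
python3 -c "
from plan import *
st();binerr(*B2)"
```

```text
15.95 [0.6218 0.2688 0.1296] [-0.33  0.2  -0.21  1.86  0.19  0.67 -1.88] F [ 0.28  0.73 -0.16] w 0.0422 g 0.0
bin xyz mm [ -3.4   0.4 -24.8] F bin [ 0.4  0.6 -0.4] rot err tool [-0.0026 -0.0017  0.0001]
```

Released with no load. I retreat along the axis.

play_rows(claw=[0.5, 0.5, 0.5, 0.5, 0.5, 0.5, 0.5, 0.3], delta_pos=[[0, 0, -0.03], [0, 0, -0.08], [0, 0, -0.12], [0, 0, -0.15], [0, 0, -0.18], [0, 0, -0.2], [0, 0, -0.2], [0, 0, 0]], delta_rot=[[0, 0, 0], [0, 0, 0], [0, 0, 0], [0, 0, 0], [0, 0, 0], [0, 0, 0], [0, 0, 0], [0, 0, 0]])

```text
time: 16.75
ee_pos: [0.5454, 0.2422, 0.3118]
eef_rot: [0.961, 0.165, 0.219, -0.039]
ft_force: [0.3, 1.1, 0.7]
width: 0.0467
grip_force: 0.0
```

```bash
python3 - <<'E'
from plan import *
import cv2
st();plan(np.array([.491,-.394,.22]),DOWN(-.5),.04)
a=r.camera("scene")["pixels"][:,:,::-1];b=r.camera("side")["pixels"][:,:,::-1]
f=lambda i,k=4:cv2.resize(i,None,fx=k,fy=k,interpolation=cv2.INTER_CUBIC)
cv2.imwrite("pics/c3.png",np.hstack([f(a[240:360,440:540]),f(b[320:440,170:270])]))
E
```

```text
16.75 [0.5454 0.2422 0.3118] [-0.31 -0.11 -0.22  1.79  0.06  1.02 -1.78] F [0.33 1.11 0.75] w 0.0467 g 0.0
n 17 dp [-0.0544 -0.6362 -0.0918] w [-0.191 -0.42   0.826]
[[-0.081, 0.171, -0.01], [-0.073, 0.175, -0.006], [-0.065, 0.178, -0.002], [-0.056, 0.181, 0.001], [-0.047, 0.184, 0.005], [-0.038, 0.186, 0.008], [-0.029, 0.187, 0.011], [-0.019, 0.188, 0.013], [-0.01, 0.189, 0.016], [-0.0, 0.189, 0.018], [0.009, 0.188, 0.02], [0.019, 0.187, 0.022], [0.029, 0.186, 0.023], [0.038, 0.184, 0.025], [0.048, 0.182, 0.026], [0.057, 0.179, 0.026], [0.067, 0.176, 0.027]]
[-0.0036, -0.0079, 0.0155]
```

View pics/c3.png

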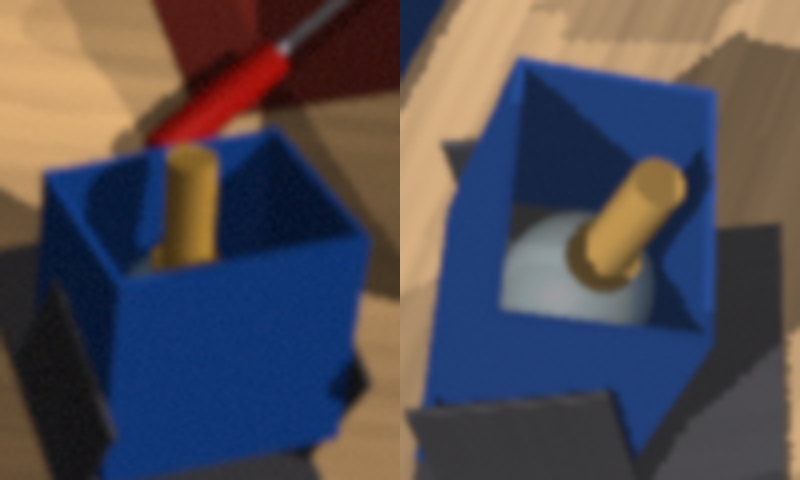

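The large bowl stands in the wide bin, foot down, with its stem at (190,205) in the scene crop pointing out of the mouth. Now the small bowl.

play_rows(claw=[0.3, 0.3, 0.3, 0.3, 0.3, 0.3, 0.3, 0.3], delta_pos=[[-0.081, 0.171, -0.01], [-0.073, 0.175, -0.006], [-0.065, 0.178, -0.002], [-0.056, 0.181, 0.001], [-0.047, 0.184, 0.005], [-0.038, 0.186, 0.008], [-0.029, 0.187, 0.011], [-0.019, 0.188, 0.013]], delta_rot=[[-0.0036, -0.0079, 0.0155], [-0.0036, -0.0079, 0.0155], [-0.0036, -0.0079, 0.0155], [-0.0036, -0.0079, 0.0155], [-0.0036, -0.0079, 0.0155], [-0.0036, -0.0079, 0.0155], [-0.0036, -0.0079, 0.0155], [-0.0036, -0.0079, 0.0155]])

```text
time: 17.65
ee_pos: [0.518, -0.0595, 0.2605]
eef_rot: [0.993, -0.032, 0.113, -0.019]
ft_force: [0.5, 0.8, -0.0]
width: 0.0609
grip_force: 0.0
```

play_rows(claw=[0.3, 0.3, 0.3, 0.3, 0.3, 0.3, 0.3, 0.3], delta_pos=[[-0.01, 0.189, 0.016], [0, 0.189, 0.018], [0.009, 0.188, 0.02], [0.019, 0.187, 0.022], [0.029, 0.186, 0.023], [0.038, 0.184, 0.025], [0.048, 0.182, 0.026], [0.057, 0.179, 0.026]], delta_rot=[[-0.0036, -0.0079, 0.0155], [-0.0036, -0.0079, 0.0155], [-0.0036, -0.0079, 0.0155], [-0.0036, -0.0079, 0.0155], [-0.0036, -0.0079, 0.0155], [-0.0036, -0.0079, 0.0155], [-0.0036, -0.0079, 0.0155], [-0.0036, -0.0079, 0.0155]])

```text
time: 18.45
ee_pos: [0.4913, -0.3585, 0.2187]
eef_rot: [0.974, -0.226, 0.007, 0.001]
ft_force: [0.5, 0.1, 1.2]
width: 0.0609
grip_force: 0.0
```

```bash
python3 -c "
from plan import *
st();plan(np.array([.491,-.394,.19]),DOWN(-.5),.04)"
```

```text
18.45 [ 0.4913 -0.3585  0.2187] [ 0.23  0.28  0.4   1.51 -0.11  1.36 -1.38] F [0.5  0.1  1.16] w 0.0609 g 0.0
n 2 dp [-0.0003 -0.0355 -0.0287] w [-0.002 -0.014  0.044]
[[0.037, 0.08, 0.072], [0.04, 0.079, 0.072]]
[-0.0003, -0.0022, 0.0071]
```

play_rows(claw=[0.3, 0.3, 0.3, 0.3], delta_pos=[[0.037, 0.08, 0.072], [0.04, 0.079, 0.072], [0, 0, 0], [0, 0, 0]], delta_rot=[[0, -0.0022, 0.007], [0, -0.0022, 0.007], [0, 0, 0], [0, 0, 0]])

```text
time: 18.85
ee_pos: [0.4914, -0.3924, 0.1904]
eef_rot: [0.969, -0.246, 0.001, -0.001]
ft_force: [-0.1, 0.7, -0.2]
width: 0.0614
grip_force: 0.0
```

```bash
python3 - <<'E'
from plan import *
import cv2,fit
st();plan(np.array([.491,-.394,.086]),DOWN(-.5),.03)
s=r.read_state();c=r.camera("wrist")
T=np.eye(4);T[:3,:3]=R.from_quat(s["eef_rot"]).as_matrix();T[:3,3]=s["ee_pos"]
fit.C["w"]=dict(camera_matrix=c["camera_matrix"],cam_to_world=T@c["hand_eye"])
for P in([.491,-.394,.125],[.501,-.394,.125],[.491,-.384,.125]):print(fit.proj("w",np.array(P)).round(1))
w=c["pixels"][:,:,::-1]; cv2.imwrite("pics/w4.png",cv2.resize(w[180:330,220:420],None,fx=4,fy=4,interpolation=cv2.INTER_CUBIC))
E
```

```text
18.85 [ 0.4914 -0.3924  0.1904] [ 0.28  0.36  0.42  1.48 -0.15  1.33 -1.36] F [-0.09  0.74 -0.17] w 0.0614 g 0.0
n 4 dp [-0.0004 -0.0016 -0.1044] w [-0.002 -0.001  0.002]
[[0.0, 0.002, 0.131], [0.0, 0.002, 0.131], [0.0, 0.002, 0.131], [0.0, 0.002, 0.131]]
[-0.0002, -0.0001, 0.0002]
[322.9 243.6]
[316.7 232.7]
[311.7 249.4]
```

View pics/w4.png

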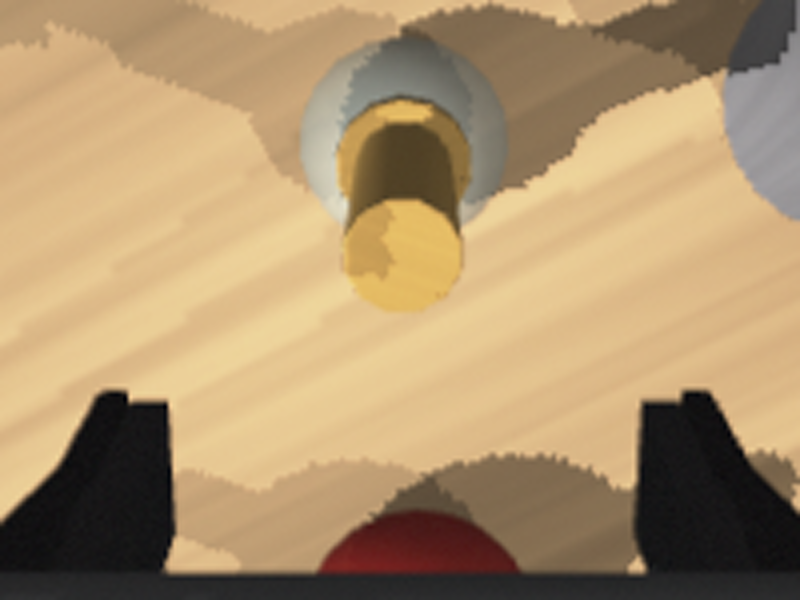

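The small bowl's stem top is at crop (403,256), full-frame (320.6,244), midway between the fingers and within 2 px of the prediction. I descend straight.

play_rows(claw=[0.3, 0.3, 0.3, 0.3, 0.3, 0.3, 0.3], delta_pos=[[0, 0, 0.13], [0, 0, 0.13], [0, 0, 0.13], [0, 0, 0.1], [0, 0, 0.03], [0, 0, 0], [0, 0, 0]], delta_rot=[[0, 0, 0], [0, 0, 0], [0, 0, 0], [0, 0, 0], [0, 0, 0], [0, 0, 0], [0, 0, 0]])

```text
time: 19.6
ee_pos: [0.4931, -0.393, 0.0891]
eef_rot: [0.969, -0.246, 0.003, -0.0]
ft_force: [0.3, 0.6, -0.4]
width: 0.0613
grip_force: 0.0
```

```bash
python3 -c "
from plan import *
st();plan(np.array([.4916,-.3925,.086]),DOWN(-.5),.03)"
```

```text
19.6 [ 0.4931 -0.393   0.0891] [ 0.3   0.43  0.4   1.6  -0.18  1.14 -1.33] F [ 0.33  0.57 -0.45] w 0.0613 g 0.0
n 1 dp [-0.0015  0.0005 -0.0031] w [-0.002 -0.005  0.003]
[[-0.008, 0.001, 0.015]]
[-0.0007, -0.0016, 0.0008]
```

play_rows(claw=[0.6, 0.65, 1, 1, 1, 1, 1, 1], delta_pos=[[-0.008, 0.001, 0.015], [0, 0, 0], [0, 0, 0], [0, 0, 0], [0, 0, 0], [0, 0, 0], [0, 0, 0], [0, 0, 0]], delta_rot=[[0, -0.0016, 0], [0, 0, 0], [0, 0, 0], [0, 0, 0], [0, 0, 0], [0, 0, 0], [0, 0, 0], [0, 0, 0]], squeeze=20)

```text
time: 20.4
ee_pos: [0.4909, -0.3923, 0.0846]
eef_rot: [0.969, -0.246, -0.001, -0.001]
ft_force: [0.8, -0.2, 0.5]
width: 0.023
grip_force: 20.0
```

```bash
python3 -c "
from plan import *
st()"
```

```text
20.4 [ 0.4909 -0.3923  0.0846] [ 0.3   0.44  0.4   1.6  -0.18  1.14 -1.33] F [ 0.77 -0.19  0.52] w 0.023 g 20.000354647636414
```

play_rows(claw=[1, 1, 1, 1, 1, 1, 1, 1], delta_pos=[[0, 0, -0.05], [0, 0, -0.15], [0, 0, -0.2], [0, 0, -0.2], [0, 0, -0.2], [0, 0, -0.2], [0, 0, -0.15], [0, 0, 0]], delta_rot=[[0, 0, 0], [0, 0, 0], [0, 0, 0], [0, 0, 0], [0, 0, 0], [0, 0, 0], [0, 0, 0], [0, 0, 0]])

```text
time: 21.2
ee_pos: [0.4918, -0.3942, 0.32]
eef_rot: [0.969, -0.247, 0.003, 0.0]
ft_force: [-0.8, -0.5, -2.1]
width: 0.0233
grip_force: 20.0
```

```bash
python3 -c "
from plan import *
st();p,Q=binpose(*B1,.17);plan(p,Q,.03)"
```

```text
21.2 [ 0.4918 -0.3942  0.32  ] [ 0.28  0.32  0.44  1.26 -0.14  1.59 -1.37] F [-0.83 -0.5  -2.06] w 0.0233 g 19.998311698436737
n 13 dp [ 0.0697  0.3562 -0.0134] w [ 0.13   0.418 -0.586]
[[-0.042, -0.133, 0.005], [-0.036, -0.135, 0.005], [-0.03, -0.136, 0.005], [-0.024, -0.137, 0.006], [-0.018, -0.138, 0.007], [-0.012, -0.139, 0.008], [-0.006, -0.139, 0.009], [-0.0, -0.139, 0.01], [0.006, -0.139, 0.011], [0.012, -0.139, 0.013], [0.017, -0.138, 0.015], [0.023, -0.137, 0.017], [0.029, -0.135, 0.019]]
[0.0032, 0.0102, -0.0143]
```

play_rows(claw=[1, 1, 1, 1, 1, 1, 1], delta_pos=[[-0.042, -0.133, 0.005], [-0.036, -0.135, 0.005], [-0.03, -0.136, 0.005], [-0.024, -0.137, 0.006], [-0.018, -0.138, 0.007], [-0.012, -0.139, 0.008], [-0.006, -0.139, 0.009]], delta_rot=[[0.0032, 0.0102, -0.0143], [0.0032, 0.0102, -0.0143], [0.0032, 0.0102, -0.0143], [0.0032, 0.0102, -0.0143], [0.0032, 0.0102, -0.0143], [0.0032, 0.0102, -0.0143], [0.0032, 0.0102, -0.0143]])

```text
time: 21.9
ee_pos: [0.5281, -0.2001, 0.3073]
eef_rot: [0.989, -0.089, 0.116, -0.008]
ft_force: [0.8, -0.3, -1.0]
width: 0.0233
grip_force: 20.0
```

play_rows(claw=[1, 1, 1, 1, 1, 1, 1, 1], delta_pos=[[0, -0.139, 0.01], [0.006, -0.139, 0.011], [0.012, -0.139, 0.013], [0.017, -0.138, 0.015], [0.023, -0.137, 0.017], [0.029, -0.135, 0.019], [0, 0, 0], [0, 0, 0]], delta_rot=[[0.0032, 0.0102, -0.0143], [0.0032, 0.0102, -0.0143], [0.0032, 0.0102, -0.0143], [0.0032, 0.0102, -0.0143], [0.0032, 0.0102, -0.0143], [0.0032, 0.0102, -0.0143], [0, 0, 0], [0, 0, 0]])

```text
time: 22.7
ee_pos: [0.5602, -0.0369, 0.3018]
eef_rot: [0.976, 0.046, 0.212, -0.013]
ft_force: [0.1, 0.0, -1.0]
width: 0.0231
grip_force: 20.0
```

```bash
python3 - <<'E'
from plan import *
import cv2,fit
st();binerr(*B1);p,Q=binpose(*B1,.100);plan(p,Q,.02)
s=r.read_state();c=r.camera("wrist")
T=np.eye(4);T[:3,:3]=R.from_quat(s["eef_rot"]).as_matrix();T[:3,3]=s["ee_pos"]
fit.C["w"]=dict(camera_matrix=c["camera_matrix"],cam_to_world=T@c["hand_eye"])
F=frame(B1[1])
for a,b in((1,1),(1,-1),(-1,-1),(-1,1)):print(((fit.proj("w",np.array(B1[0])+F@[a*.038,b*.062,0])-[220,120])*4).round(0))
cv2.imwrite("pics/w5.png",cv2.resize(c["pixels"][120:270,220:420,::-1],None,fx=4,fy=4,interpolation=cv2.INTER_CUBIC))
E
```

```text
22.7 [ 0.5602 -0.0369  0.3018] [-0.08 -0.19  0.08  1.87 -0.04  1.04 -1.45] F [ 0.14  0.05 -0.95] w 0.0231 g 19.998436868190765
bin xyz mm [ -3.1   1.1 166.1] F bin [-0.3  0.  -0.9] rot err tool [-0.0049  0.008  -0.003 ]
n 4 dp [ 0.0307  0.0018 -0.0586] w [-0.005  0.008 -0.003]
[[0.005, 0.002, 0.083], [0.004, 0.002, 0.083], [0.004, 0.002, 0.083], [0.004, 0.002, 0.083]]
[-0.0004, 0.0006, -0.0002]
[171. 223.]
[654. 222.]
[640. 504.]
[186. 504.]
```

View pics/w5.png

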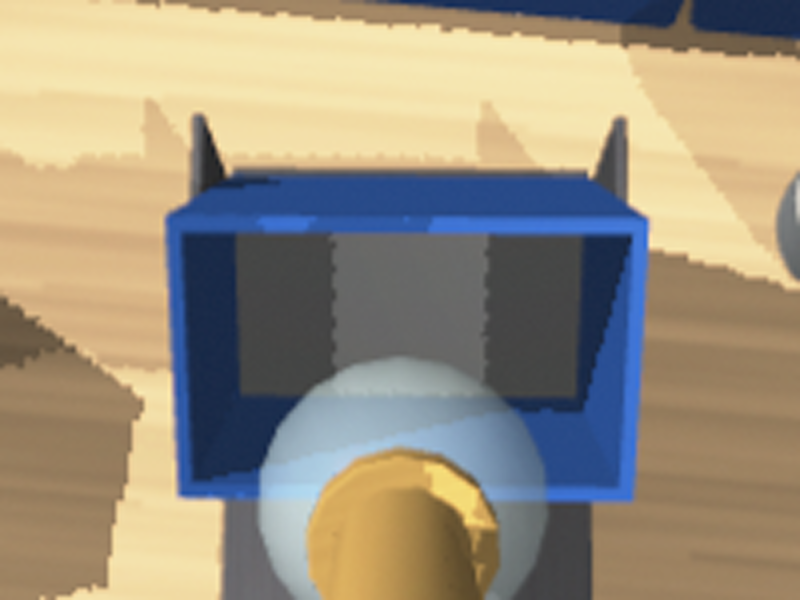

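Wrist view: narrow bin mouth corners at (167,216), (648,216), (634,498) and (179,498), within about 1.5 px of the model and square to the tool. The floor's near edge runs from (241,397) to (580,400). I shift the target about 0.8 mm in bin x and approach.

play_rows(claw=[1, 1, 1, 1, 1, 1], delta_pos=[[0.006, 0.002, 0.083], [0.005, 0.002, 0.083], [0.005, 0.002, 0.083], [0.005, 0.002, 0.083], [0, 0, 0], [0, 0, 0]], delta_rot=[[-0.0004, 0.0006, 0], [-0.0004, 0.0006, 0], [-0.0004, 0.0006, 0], [-0.0004, 0.0006, 0], [0, 0, 0], [0, 0, 0]])

```text
time: 23.35
ee_pos: [0.5923, -0.0363, 0.244]
eef_rot: [0.975, 0.045, 0.216, -0.011]
ft_force: [0.1, -0.5, -1.2]
width: 0.0232
grip_force: 20.0
```

```bash
sed -i 's/B1=.*/B1=([.6337,-.031,.1529],.097)/' plan.py; python3 - <<'E'
from plan import *
import fit
st();binerr(*B1)
# wrist pose at the picture
T=np.eye(4);T[:3,:3]=R.from_quat([.976,.046,.212,-.013]).as_matrix();T[:3,3]=[.5602,-.0369,.3018]
he=pickle.load(open("w2.pkl","rb"))[2]
fit.C["w"]=dict(camera_matrix=np.array([[339.9,0,320.7],[0,339.9,240.8],[0,0,1]]),cam_to_world=T@he)
F=frame(B1[1])
for d in(70,80,90,100,110):print(d,[((fit.proj("w",np.array(B1[0])+F@[-.034,b*.058,-d/1e3])-[220,120])*4).round(0).tolist() for b in(1,-1)])
E
```

```text
23.35 [ 0.5923 -0.0363  0.244 ] [-0.08 -0.1   0.09  1.91 -0.05  0.89 -1.45] F [ 0.11 -0.51 -1.2 ] w 0.0232 g 19.99834030866623
bin xyz mm [  0.7  -1.2 100.2] F bin [-0.5 -0.5 -1.1] rot err tool [ 0.0007 -0.0001 -0.0047]
70 [[232.0, 423.0], [593.0, 422.0]]
80 [[236.0, 415.0], [589.0, 414.0]]
90 [[240.0, 408.0], [586.0, 407.0]]
100 [[243.0, 401.0], [582.0, 400.0]]
110 [[247.0, 394.0], [579.0, 393.0]]
```

play_rows(claw=[1, 1, 1, 1, 1, 1, 1, 1], delta_pos=[[-0.003, -0.006, 0.05], [0, 0, 0.055], [0, 0, 0.055], [0, 0, 0.055], [0, 0, 0.055], [0, 0, 0.055], [0, 0, 0.055], [0, 0, 0]], delta_rot=[[0, 0, 0], [0, 0, 0], [0, 0, 0], [0, 0, 0], [0, 0, 0], [0, 0, 0], [0, 0, 0], [0, 0, 0]])

```text
time: 24.15
ee_pos: [0.6234, -0.031, 0.1727]
eef_rot: [0.975, 0.046, 0.215, -0.011]
ft_force: [-1.1, 0.3, -1.2]
width: 0.0236
grip_force: 20.0
```

```bash
python3 -c "
from plan import *
st();binerr(*B1)"
```

```text
24.15 [ 0.6234 -0.031   0.1727] [-0.09  0.03  0.09  1.94 -0.07  0.74 -1.44] F [-1.12  0.27 -1.17] w 0.0236 g 19.99827951192856
bin xyz mm [-0.9  1.  22.2] F bin [-1.5  0.4 -0.6] rot err tool [-0.0001  0.0019 -0.0033]
```

play_rows(claw=[1, 1, 1, 1, 1, 1], delta_pos=[[0, 0.002, 0.01], [0, 0, 0.01], [0, 0, 0.01], [0, 0, 0.01], [0, 0, 0], [0, 0, 0]], delta_rot=[[0, 0, 0], [0, 0, 0], [0, 0, 0], [0, 0, 0], [0, 0, 0], [0, 0, 0]])

```text
time: 24.75
ee_pos: [0.6273, -0.0312, 0.1677]
eef_rot: [0.975, 0.046, 0.217, -0.011]
ft_force: [0.5, -0.0, -1.3]
width: 0.0232
grip_force: 20.0
```

```bash
python3 -c "
from plan import *
st();binerr(*B1)"
```

```text
24.75 [ 0.6273 -0.0312  0.1677] [-0.09  0.04  0.09  1.94 -0.07  0.72 -1.43] F [ 0.5  -0.   -1.32] w 0.0232 g 19.998243749141693
bin xyz mm [ 0.5  0.5 16.1] F bin [-0.1 -0.1 -1.4] rot err tool [ 0.0001 -0.001  -0.0034]
```

Foot is at about 68 mm. I slow down now, 3–4 mm a call.

play_rows(claw=[1, 1, 1, 1, 1], delta_pos=[[0, 0, 0.005], [0, 0, 0.005], [0, 0, 0.005], [0, 0, 0.005], [0, 0, 0]], delta_rot=[[0, 0, 0], [0, 0, 0], [0, 0, 0], [0, 0, 0], [0, 0, 0]])

```text
time: 25.25
ee_pos: [0.6289, -0.031, 0.1637]
eef_rot: [0.975, 0.046, 0.216, -0.011]
ft_force: [0.4, 0.3, -1.5]
width: 0.0233
grip_force: 20.0
```

play_rows(claw=[1, 1, 1, 1, 1], delta_pos=[[0, 0, 0.005], [0, 0, 0.005], [0, 0, 0.005], [0, 0, 0.005], [0, 0, 0]], delta_rot=[[0, 0, 0], [0, 0, 0], [0, 0, 0], [0, 0, 0], [0, 0, 0]])

```text
time: 25.75
ee_pos: [0.6306, -0.0309, 0.1602]
eef_rot: [0.975, 0.046, 0.217, -0.011]
ft_force: [-0.9, 0.0, -0.9]
width: 0.0235
grip_force: 20.0
```

play_rows(claw=[1, 1, 1, 1], delta_pos=[[0, 0, 0.005], [0, 0, 0.005], [0, 0, 0.002], [0, 0, 0]], delta_rot=[[0, 0, 0], [0, 0, 0], [0, 0, 0], [0, 0, 0]])

```text
time: 26.15
ee_pos: [0.6316, -0.0307, 0.158]
eef_rot: [0.975, 0.046, 0.217, -0.011]
ft_force: [0.3, -0.1, -1.8]
width: 0.0233
grip_force: 20.0
```

Still free, at about 79 mm.

play_rows(claw=[1, 1, 1, 1, 1], delta_pos=[[0, 0, 0.005], [0, 0, 0.005], [0, 0, 0.005], [0, 0, 0.005], [0, 0, 0]], delta_rot=[[0, 0, 0], [0, 0, 0], [0, 0, 0], [0, 0, 0], [0, 0, 0]])

```text
time: 26.65
ee_pos: [0.6333, -0.0306, 0.1543]
eef_rot: [0.975, 0.046, 0.216, -0.011]
ft_force: [-0.1, -0.2, -1.1]
width: 0.0235
grip_force: 20.0
```

play_rows(claw=[1, 1, 1, 1, 1], delta_pos=[[0, 0, 0.005], [0, 0, 0.005], [0, 0, 0.005], [0, 0, 0.005], [0, 0, 0]], delta_rot=[[0, 0, 0], [0, 0, 0], [0, 0, 0], [0, 0, 0], [0, 0, 0]])

```text
time: 27.15
ee_pos: [0.635, -0.0304, 0.1507]
eef_rot: [0.975, 0.046, 0.217, -0.011]
ft_force: [-0.4, -0.1, -0.9]
width: 0.0232
grip_force: 20.0
```

```bash
python3 -c "
from plan import *
st();binerr(*B1)"
```

```text
27.15 [ 0.635  -0.0304  0.1507] [-0.09  0.08  0.09  1.95 -0.08  0.69 -1.43] F [-0.37 -0.13 -0.89] w 0.0232 g 19.99828577041626
bin xyz mm [ 0.3  0.5 -2.6] F bin [-0.7 -0.1 -0.6] rot err tool [ 0.0001 -0.0007 -0.0035]
```

Foot is at 87 mm. I continue with finer steps.

play_rows(claw=[1, 1, 1, 1], delta_pos=[[0, 0, 0.005], [0, 0, 0.005], [0, 0, 0.005], [0, 0, 0]], delta_rot=[[0, 0, 0], [0, 0, 0], [0, 0, 0], [0, 0, 0]])

```text
time: 27.55
ee_pos: [0.6362, -0.0303, 0.148]
eef_rot: [0.975, 0.046, 0.216, -0.011]
ft_force: [0.5, -0.5, -1.5]
width: 0.0239
grip_force: 20.0
```

play_rows(claw=[1, 1, 1, 1], delta_pos=[[0, 0, 0.005], [0, 0, 0.005], [0, 0, 0.002], [0, 0, 0]], delta_rot=[[0, 0, 0], [0, 0, 0], [0, 0, 0], [0, 0, 0]])

```text
time: 27.95
ee_pos: [0.6373, -0.0302, 0.1459]
eef_rot: [0.975, 0.046, 0.217, -0.011]
ft_force: [-0.2, 0.2, -1.1]
width: 0.0231
grip_force: 20.0
```

play_rows(claw=[1, 1, 1, 1], delta_pos=[[0, 0, 0.005], [0, 0, 0.005], [0, 0, 0.002], [0, 0, 0]], delta_rot=[[0, 0, 0], [0, 0, 0], [0, 0, 0], [0, 0, 0]])

```text
time: 28.35
ee_pos: [0.6383, -0.0301, 0.1437]
eef_rot: [0.975, 0.046, 0.217, -0.011]
ft_force: [1.3, 0.7, -1.1]
width: 0.0234
grip_force: 20.0
```

play_rows(claw=[1, 1, 1, 1], delta_pos=[[0, 0, 0.005], [0, 0, 0.005], [0, 0, 0], [0, 0, 0]], delta_rot=[[0, 0, 0], [0, 0, 0], [0, 0, 0], [0, 0, 0]])

```text
time: 28.75
ee_pos: [0.6391, -0.03, 0.142]
eef_rot: [0.975, 0.046, 0.217, -0.011]
ft_force: [1.1, -0.0, -0.8]
width: 0.0234
grip_force: 20.0
```

play_rows(claw=[1, 1, 1, 1], delta_pos=[[0, 0, 0.005], [0, 0, 0.005], [0, 0, 0], [0, 0, 0]], delta_rot=[[0, 0, 0], [0, 0, 0], [0, 0, 0], [0, 0, 0]])

```text
time: 29.15
ee_pos: [0.64, -0.0299, 0.1402]
eef_rot: [0.975, 0.046, 0.217, -0.011]
ft_force: [0.9, 1.0, -1.1]
width: 0.0232
grip_force: 20.0
```

play_rows(claw=[1, 1, 1, 1], delta_pos=[[0, 0, 0.005], [0, 0, 0.005], [0, 0, 0], [0, 0, 0]], delta_rot=[[0, 0, 0], [0, 0, 0], [0, 0, 0], [0, 0, 0]])

```text
time: 29.55
ee_pos: [0.6408, -0.0299, 0.1383]
eef_rot: [0.975, 0.046, 0.217, -0.011]
ft_force: [0.7, 0.1, -1.3]
width: 0.0231
grip_force: 20.0
```

play_rows(claw=[1, 1, 1, 1], delta_pos=[[0, 0, 0.005], [0, 0, 0.005], [0, 0, 0], [0, 0, 0]], delta_rot=[[0, 0, 0], [0, 0, 0], [0, 0, 0], [0, 0, 0]])

```text
time: 29.95
ee_pos: [0.6418, -0.0298, 0.1367]
eef_rot: [0.975, 0.046, 0.217, -0.011]
ft_force: [-1.6, 0.2, 1.5]
width: 0.0235
grip_force: 20.0
```

Contact at about 102 mm, some 3 N, matching the visual estimate. I ease it 3.4 mm towards the low wall.

play_rows(claw=[1, 1, 1, 1, 1], delta_pos=[[-0.005, 0, 0], [-0.005, 0, 0], [-0.005, 0, 0], [-0.002, 0, 0], [0, 0, 0]], delta_rot=[[0, 0, 0], [0, 0, 0], [0, 0, 0], [0, 0, 0], [0, 0, 0]])

```text
time: 30.45
ee_pos: [0.6388, -0.03, 0.1354]
eef_rot: [0.975, 0.046, 0.217, -0.011]
ft_force: [-0.6, 0.7, 1.4]
width: 0.0231
grip_force: 20.0
```

```bash
python3 -c "
from plan import *
st();binerr(*B1);r.camera('side');binerr(*B1);r.camera('side');binerr(*B1)"
```

```text
30.45 [ 0.6388 -0.03    0.1354] [-0.08  0.1   0.09  1.96 -0.08  0.65 -1.42] F [-0.56  0.71  1.42] w 0.0231 g 20.000124871730804
bin xyz mm [ -2.7   0.5 -18. ] F bin [0.2 0.8 1.5] rot err tool [ 0.0002 -0.0015 -0.0034]
bin xyz mm [ -2.7   0.5 -18.1] F bin [ 1.  -0.3  2.3] rot err tool [ 0.0001 -0.0014 -0.0034]
bin xyz mm [ -2.7   0.4 -18.1] F bin [0.  0.  1.1] rot err tool [ 0.0002 -0.0014 -0.0034]
```

It rests on the floor under about 3 N. I release partway, then retreat.

play_rows(claw=[0.7, 0.66, 0.62, 0.55, 0.5, 0.5, 0.5], delta_pos=[[0, 0, 0], [0, 0, 0], [0, 0, 0], [0, 0, 0], [0, 0, 0], [0, 0, 0], [0, 0, 0]], delta_rot=[[0, 0, 0], [0, 0, 0], [0, 0, 0], [0, 0, 0], [0, 0, 0], [0, 0, 0], [0, 0, 0]])

```text
time: 31.25
ee_pos: [0.6386, -0.03, 0.1351]
eef_rot: [0.975, 0.046, 0.217, -0.011]
ft_force: [0.1, -0.9, -0.8]
width: 0.0428
grip_force: 0.0
```

play_rows(claw=[0.5, 0.5, 0.5, 0.5, 0.5, 0.5, 0.5, 0.5], delta_pos=[[0, 0, -0.03], [0, 0, -0.08], [0, 0, -0.12], [0, 0, -0.15], [0, 0, -0.18], [0, 0, -0.18], [0, 0, -0.15], [0, 0, 0]], delta_rot=[[0, 0, 0], [0, 0, 0], [0, 0, 0], [0, 0, 0], [0, 0, 0], [0, 0, 0], [0, 0, 0], [0, 0, 0]])

```text
time: 32.05
ee_pos: [0.5643, -0.0378, 0.3021]
eef_rot: [0.974, 0.045, 0.22, -0.011]
ft_force: [0.7, -0.4, 0.9]
width: 0.0437
grip_force: 0.0
```

```bash
python3 - <<'E'
from plan import *
import cv2
st()
a=r.camera("scene")["pixels"][:,:,::-1];b=r.camera("side")["pixels"][:,:,::-1]
cv2.imwrite("pics/c6.png",np.hstack([cv2.resize(i,None,fx=2,fy=2,interpolation=cv2.INTER_CUBIC) for i in(a[160:380,130:330],)]+[cv2.resize(b[200:420,160:360],None,fx=2,fy=2,interpolation=cv2.INTER_CUBIC)]))
cv2.imwrite("pics/c6.png",np.vstack([np.hstack([cv2.resize(i,None,fx=2,fy=2) for i in(a[150:370,290:550][:, :200],b[190:410,170:370])])]))
A=cv2.resize(a[120:380,150:550],(800,520));cv2.imwrite("pics/c6.png",np.vstack([A]))
S=cv2.resize(b[200:440,170:330],(400,600));cv2.imwrite("pics/c6.png",np.hstack([cv2.resize(a[180:390,290:550],(400,323)) if 0 else np.vstack([cv2.resize(a[200:370,290:540],(400,272)),cv2.resize(a[140:370,100:440],(400,271)),np.zeros((57,400,3),np.uint8)]),S]))
E
```

```text
32.05 [ 0.5643 -0.0378  0.3021] [-0.08 -0.19  0.08  1.88 -0.03  1.01 -1.46] F [ 0.69 -0.4   0.87] w 0.0437 g 0.0
```

View pics/c6.png

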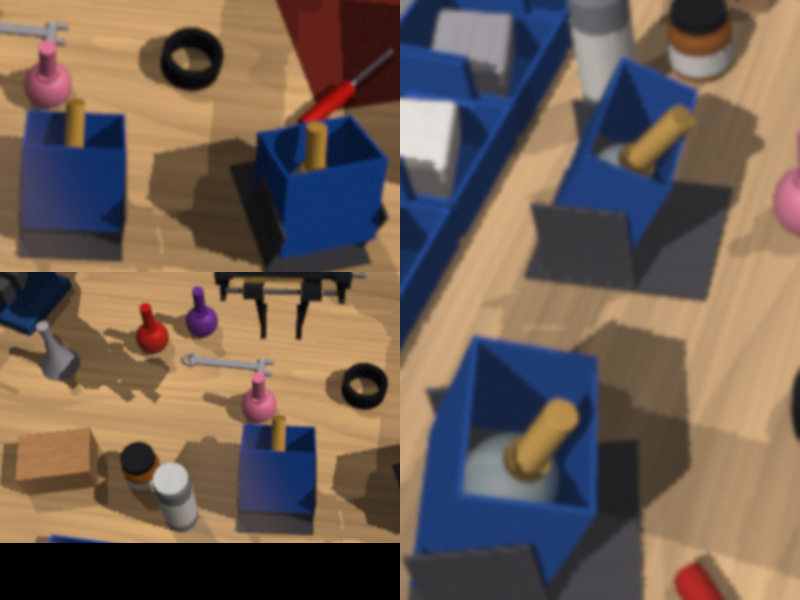

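The final picture shows both bowls in their bins, foot down and stems out of the mouths: the narrow bin's stem at (75,120), the wide bin's at (317,150). The bystanders are undisturbed and the gripper is clear. I hand the job in.

```bash
python3 -c "
from bench import r
print(r.close_job())"
```

```text
the job is handed in; nothing more can be done
None
```

The job is handed in at about 32 s: the large bowl rests foot first on the wide bin's floor (about 110 mm deep) and the small one on the narrow bin's (about 102 mm), each touched down with about 3–4 N before I let go, and the other things look unmoved in the last pictures.

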